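# Snap the divider clip onto the sprung rail and run it up to its stop ring

## Task

Pick up the loose grey divider by its fin and press it squarely down onto the steel rail of the wooden rack, well clear of the dark ring (its nearer side two or more centimetres off), until its jaws snap round the tube; the rail gives on its springs as you press, so go by feel, and never drive the rail down to its stops. Then slide the divider along the rail until it just touches the ring, on either side of it, without shifting the ring, and let go, leaving it fully seated and standing upright. Do not disturb the other things on the worktop.

Things in the scene. Friction and masses are not known exactly. Their poses are not given: they have to be found in the camera images.
- divider: Loose grey plastic clip-on divider, about 50 g, standing mouth down. Origin at the centre of its underside; z up, y along the tube it clips on, x across. A fin on top, 8 mm thick in y, 42 mm wide in x, from z=29 to 79 mm (13 mm thick foot up to z=33), is gripped across its thickness, fingers closing along y. Below it a bridge 34x24 mm (x, y), z=21 to 29, flat ends at y=+-12, and two sprung jaws.
- divider_seat (a point): Point of the divider that lies on the tube's axis when fully seated: 11 mm above its origin, 10 mm below the bridge's flat underside, 68 mm below the fin's top. Axes as the divider's. The jaws' round lips (radius 3 mm, centres 9.6 mm either side in x, 8 mm below this point, 24 mm long in y) leave a 13 mm mouth and must spread over the tube; they first meet it with this point 17 mm above the axis.
- stand: Fixed wooden rack that carries the rail: base board 56x300x12 mm, a block 44x24 mm, top at 82 mm, at each end (centres y=+-136). Origin at the centre of its underside, y along the rail, z up. Beware of the wall cabinets above: undersides 0.45 m over the worktop, fronts at about x = 0.57; keep the wrist before them and carry in straight lines, not swinging out in an arc.
- rail_mid (a point): Middle of the axis of the steel tube, 20 mm in diameter, free for 124 mm either way between the end blocks. y along the tube, z up; 63 mm above the worktop when nothing presses on it. Moves down with the tube.
- rail (a joint): How far the tube is pressed down against its springs, m: 0 at rest, stops at 0.036; over 0.032 counts as driven to them. About 0.75 N per mm, damped. The snap needs a push rising to about 16 to 21 N, which sinks the tube by 21 to 28 mm, so pressing to the height measured at rest is not enough. At the snap the push falls at once by most and the tube springs back up against the bridge.
- ring_mid (a point): Centre of the dark steel stop ring on the tube, 32 mm in diameter, 8 mm long along the tube, within 50 mm of the rail's middle. Axes as rail_mid. It sinks with the tube and holds on it by friction: a push along the tube of over about 8 N shifts it. The seated divider slides with about 1 to 2 N. They touch when divider_seat is 16 mm from ring_mid along the tube.
- salt_shaker: Bystander: glass salt shaker with a grey cap, 44 mm across, 90 mm tall. Origin at the centre of its underside. Leave alone.
- garlic: Bystander: garlic bulb, about 60 mm across and 58 mm tall. Origin at the centre of its underside. Leave alone.
- mug: Bystander: small white patterned mug, 62 mm across, 88 mm over its handle, 50 mm tall. Origin at the centre of its underside. Leave alone.
- lemon: Bystander: lemon, 78x55x56 mm. Origin at the centre of its underside. Leave alone.
- spoon: Bystander: metal spoon lying flat, 199 mm long. Origin at the centre of its underside. Leave alone.
- jar: Bystander: glass jar with a black lid, 78 mm across, 130 mm tall. Origin at the centre of its underside. Leave alone.

How it is judged:
By the outcome, as a careful person would: the job done as asked, in the order asked, and still so for the second after the job is handed in, with the robot touching nothing.
It also fails if it takes over 70 s, if anything falls off the work surface, if the arm or the gripper's body presses on something with over 40 N, if the wrist force passes 120 N, or if a joint passes its speed limit or range.

## Robot

A 6-joint arm with a two-finger parallel gripper is mounted at the origin on a cart in front of the work surface, level with it; the furniture and walls round the work are solid. World frame = base frame: x ahead of the robot, y to its left, z up, the work surface at z = 0. Lengths are in mm, angles in rad, forces in N, time in s.
With the tool pointing down it reaches from about 425 to 950 mm from the base axis. Payload 14.7 kg.
Tool frame: the origin (TCP) lies midway between the tips of the shut fingers; the grasp point (between the pads) lies ctrl.hold_point_z behind it (ctrl.hold_point_z is the distance from the TCP to the grasp point, in mm); z points along the fingers, y is the line along which they close (so a half turn about z gives the same grasp; the last joint's range is limited). The gripper opens to 85 mm and grips with 20 to 120 N. Pads are 22 mm wide; open, the fingers measure 114 mm over their backs; the gripper's body (76 mm by 85 mm) begins 54 mm behind the grasp point. The pads swing forward as they close: fully open they stand 13 mm farther back than shut.
Start: joints at [1.266, 0.48, 1.596, -0, 1.065, -0.047], TCP at [165.696, 628.52, 231.297] pointing down, gripper open.
Joint ranges: [-2.75, 2.75], [-0.82, 2.05], [0.23, 2.67], [-1.56, 4.7], [0.09, 2.69], [-2.92, 2.92]. Speed limits (rad/s): [1.89, 1.89, 2.39, 3.01, 3.01, 3.01].

## Interface

Orientations are given as a unit quaternion [x, y, z, w].
In Python, from cell import ctrl, grab_frame, job, finder gives the robot as it stands.
- The arm moves only by the shell command python3 -m handwheel 'ROWS' [FORCE]. ROWS is JSON, a list of rows, each a list of 5 numbers: the shift along the tool's x, y, z in mm, then the turn about the tool's z in degrees, then the finger opening in mm, from 0 to 85.4. In form: [[dx, dy, dz, roll, hand], ...]. A call has 1 to 5 rows; each row shifts and turns the commanded pose from where the row before left it, along the tool's axes as they then stand; what a row does not reach is not made up. A row lasts 1/8 s, in which the tool goes at most 62.5 mm and 10.7 degrees, less where a joint would pass 70% of its speed; a pose out of reach is approached as far as the arm can. A call is refused whole if a number of a shift passes 62.5 or a number of a turn 10.7, either way. A call with a gripper value outside its range is refused whole. The fingers move at their own pace and stop on an object; FORCE is the grip in N (left out, the last holds). Time passes only in rows, so rows that do not move let the fingers close. It gives the time, the measured TCP pose, the force, the opening and the grip force at its end, in the units of the state.
- ctrl.read_state(): the state, without advancing time (a new reading comes with each control period).
- grab_frame(name): name is "scene" or "top" or "wrist"; returns a dict with "frame" (480x640x3 uint8, red, green, blue), "z_map" (480x640 float32, mm along the optical axis (not along the pixel's ray), 0 where there is no reading), "fovy" (degrees; the focal length in pixels is half the picture's height over the tangent of half this angle, whatever the lens; pixels are square), "cx", "cy" (the principal point, pixels), "D" ([k1, k2, p1, p2, k3] as OpenCV has them; the pictures are not rectified), "T" (4x4, takes a point from camera to world coordinates). Camera axes: x right, y down, z forward; pixel columns grow to the right and rows downward; lengths in mm; the calibration is good to about 2 mm. A picture is of the moment at which its call begins.
- job.hand_in(): hands the job in; it is judged then, once.
Trained networks look in the newest picture that a camera, given by its name, has taken for a name from the list of things; names that differ only in an ending like _2 or _b are one class to them, and where a whole thing is asked for, a point or a joint stands for the part that bears it (a point fixed in the world has none). Each returns a list of dicts, best first, with "confidence" (0 to 1); they miss things now and then, are a little off and sometimes report something else, mostly with a low value. They report only what shows in the picture. A call takes as long as a camera call.
- finder.trace(name, camera): "mask" (480x640 bool, what is visible of it) and "pixel" ([column, row] in pixels, amid what is visible of it).
The state is a dict: "t": time; "joint_pos": joint angles; "qvel": joint speeds; "joint_torque": joint torques, N m; "position": TCP position; "ee_rot": TCP orientation; "wrist_force": force on the tool from outside, world axes, zero at the start; "moment": the same for the moment, N m; "grip_width": opening from 0.0 (shut) to 1.0 (fully open); "grasp_force": force on a finger pad.
Only numpy, scipy, OpenCV 4.12 (cv2) and the standard library are available. Lean on these libraries where they do the work, as an engineer would, in place of code of your own. Each camera call takes 0.05 s, during which the arm holds its last target. There are 200 camera calls.

## Working session

There is one attempt and no reset: what is moved stays moved. The work goes in short steps, Python scripts to look and compute and a shell command to move; the robot and the scene stay as the last step left them, time stands still between calls to the robot, and variables do not carry over. Pictures are saved under pics/ and viewed, at most 10 in all, crops included, and the job is handed in when it is done.

```bash
mkdir -p pics; cat > h.py <<'E'
import numpy as np, cv2
from cell import ctrl, grab_frame, job, finder
def K(g):
    f=240/np.tan(np.radians(g["fovy"])/2)
    return np.array([[f,0,g["cx"]],[0,f,g["cy"]],[0,0,1.]])
def world(g,mask):
    r,c=np.nonzero(mask&(g["z_map"]>0))
    z=g["z_map"][r,c]
    u=cv2.undistortPoints(np.stack([c,r],1).astype(np.float64)[:,None],K(g),np.array(g["D"],float))[:,0]
    P=np.c_[u*z[:,None],z]
    return P@g["T"][:3,:3].T+g["T"][:3,3]
def save(g,n): cv2.imwrite("pics/"+n,g["frame"][:,:,::-1])
E
python3 - <<'E'
from h import *
s=ctrl.read_state();print(s["t"],s["position"],s["ee_rot"],ctrl.hold_point_z)
for cam in ["scene","top"]:
    g=grab_frame(cam);save(g,cam+".png")
    print(cam,g["T"][:3,3].round())
    for n in ["divider","stand","rail","ring_mid","salt_shaker","garlic","mug","lemon","spoon","jar"]:
        r=finder.trace(n,cam)
        if r:
            r=r[0];P=world(g,r["mask"])
            if len(P): print(n,round(r["confidence"],2),np.round(r["pixel"]),len(P),np.percentile(P,[3,50,97],axis=0).round().tolist())
E
```

```text
0.0 [165.56643478 628.17250903 230.71209502] [ 1.28535082e-01  9.91704804e-01 -5.52501479e-04 -9.25768933e-05] 18.700000000000003
scene [-109. -648.  852.]
divider 0.64 [188. 212.] 374 [[485.0, 290.0, -2.0], [502.0, 300.0, 36.0], [526.0, 343.0, 78.0]]
stand 0.88 [309. 287.] 4269 [[455.0, -251.0, -1.0], [490.0, -114.0, 12.0], [530.0, 32.0, 80.0]]
rail 0.75 [308. 270.] 959 [[473.0, -217.0, -2.0], [492.0, -117.0, 68.0], [545.0, 12.0, 74.0]]
salt_shaker 0.62 [160. 195.] 412 [[484.0, 393.0, 5.0], [496.0, 402.0, 47.0], [516.0, 421.0, 88.0]]
garlic 0.69 [216. 244.] 379 [[445.0, 144.0, 10.0], [463.0, 161.0, 32.0], [491.0, 188.0, 50.0]]
lemon 0.72 [236. 188.] 371 [[637.0, 271.0, -2.0], [657.0, 286.0, 39.0], [686.0, 333.0, 55.0]]
spoon 0.64 [267. 211.] 271 [[653.0, 35.0, -2.0], [666.0, 178.0, 4.0], [686.0, 223.0, 13.0]]
jar 0.76 [303. 183.] 1379 [[722.0, 80.0, 7.0], [739.0, 100.0, 91.0], [786.0, 145.0, 131.0]]
top [ 420.  -24. 1441.]
divider 0.41 [226. 267.] 64 [[484.0, 297.0, 26.0], [501.0, 302.0, 45.0], [516.0, 308.0, 82.0]]
stand 0.58 [352. 273.] 1621 [[456.0, -236.0, 4.0], [490.0, -105.0, 16.0], [528.0, 37.0, 84.0]]
rail 0.79 [351. 276.] 507 [[471.0, -209.0, 15.0], [491.0, -95.0, 71.0], [511.0, 18.0, 77.0]]
salt_shaker 0.73 [196. 267.] 148 [[484.0, 397.0, 30.0], [498.0, 406.0, 79.0], [514.0, 424.0, 91.0]]
garlic 0.5 [267. 282.] 209 [[446.0, 150.0, 24.0], [468.0, 172.0, 38.0], [489.0, 197.0, 52.0]]
mug 0.71 [472. 266.] 354 [[490.0, -514.0, 2.0], [535.0, -489.0, 26.0], [563.0, -457.0, 51.0]]
lemon 0.73 [233. 221.] 271 [[638.0, 276.0, 25.0], [664.0, 299.0, 46.0], [696.0, 325.0, 58.0]]
spoon 0.62 [266. 218.] 342 [[649.0, 44.0, -3.0], [663.0, 181.0, 6.0], [685.0, 226.0, 17.0]]
jar 0.48 [351. 275.] 1556 [[456.0, -236.0, 7.0], [490.0, -100.0, 17.0], [525.0, 40.0, 84.0]]
```

View pics/scene.png

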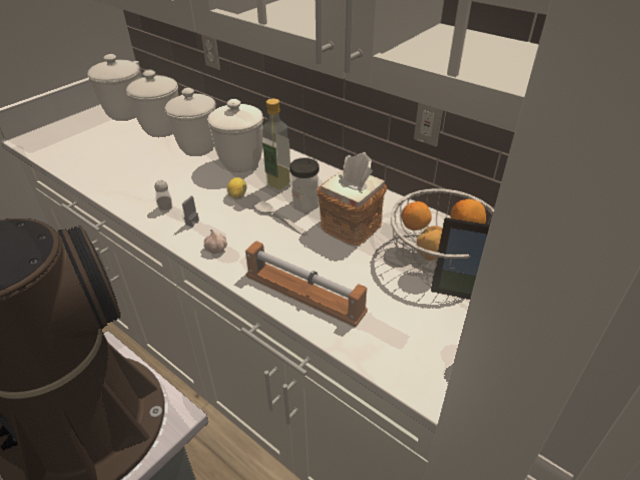

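View pics/top.png

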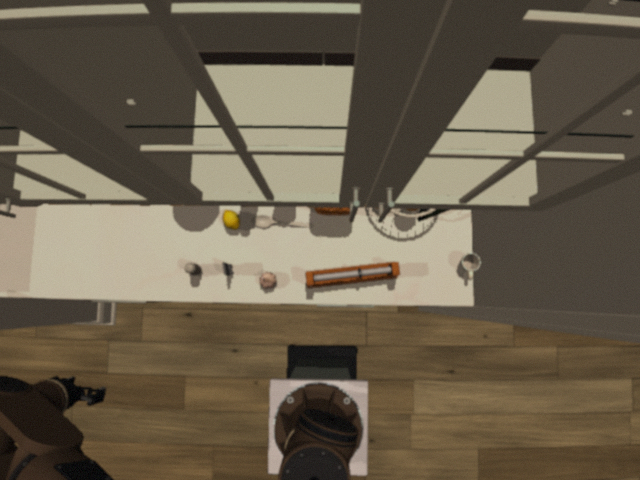

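```bash
python3 - <<'E'
from h import *
from scipy.spatial.transform import Rotation as R
s=ctrl.read_state();print(R.from_quat(s["ee_rot"]).as_matrix().round(3).tolist())
for cam in ["scene","top"]:
    g=grab_frame(cam)
    r=finder.trace("divider",cam)[0]
    P=world(g,r["mask"]); T=P[(P[:,2]>68)]
    print(cam,len(T),T.round().tolist()[:30], cv2.minAreaRect(T[:,:2].astype(np.float32)))
    r=finder.trace("rail",cam)[0]; P=world(g,r["mask"]); T=P[P[:,2]>66]
    v=cv2.fitLine(T[:,:2].astype(np.float32),cv2.DIST_HUBER,0,.01,.01).ravel(); print("rail",len(T),v, T.min(0),T.max(0))
    m=np.ones((480,640),bool);A=world(g,m)
    dirn=v[:2]*np.sign(v[1]);q=(A[:,:2]-v[2:]);al=q@dirn;ac=q@[dirn[1],-dirn[0]]
    k=(abs(ac)<12)&(abs(al)<160)&(A[:,2]>60)
    h=[(int(a),int(A[k&(abs(al-a)<3)][:,2].max()) if (k&(abs(al-a)<3)).any() else 0) for a in range(-160,160,5)]
    print(h, 'dir',dirn)
E
```

```text
[[-0.967, 0.255, 0.0], [0.255, 0.967, 0.0], [0.0, 0.0, -1.0]]
scene 59 [[518.0, 306.0, 80.0], [520.0, 305.0, 79.0], [521.0, 301.0, 80.0], [514.0, 310.0, 77.0], [516.0, 308.0, 77.0], [516.0, 304.0, 78.0], [519.0, 305.0, 76.0], [523.0, 305.0, 74.0], [506.0, 303.0, 81.0], [510.0, 305.0, 78.0], [514.0, 306.0, 75.0], [514.0, 302.0, 78.0], [514.0, 298.0, 79.0], [523.0, 306.0, 71.0], [526.0, 306.0, 69.0], [505.0, 303.0, 79.0], [506.0, 300.0, 80.0], [511.0, 304.0, 75.0], [515.0, 304.0, 73.0], [518.0, 304.0, 71.0], [519.0, 301.0, 72.0], [501.0, 301.0, 79.0], [502.0, 299.0, 79.0], [506.0, 301.0, 76.0], [507.0, 298.0, 76.0], [512.0, 300.0, 73.0], [516.0, 303.0, 69.0], [497.0, 301.0, 78.0], [499.0, 300.0, 77.0], [502.0, 300.0, 75.0]] ((504.3631286621094, 300.880126953125), (43.36610412597656, 11.504374504089355), 16.412065505981445)
rail 624 [ 1.2792031e-01 -9.9178445e-01  4.9210107e+02 -1.0510999e+02] [ 469.32285931 -232.18760595   66.01086936] [515.95998629  22.44316651  79.66857157]
[(-160, 0), (-155, 0), (-150, 71), (-145, 82), (-140, 82), (-135, 83), (-130, 83), (-125, 81), (-120, 72), (-11
[... 1557 characters left out ...]
), (-150, 81), (-145, 84), (-140, 85), (-135, 83), (-130, 89), (-125, 84), (-120, 73), (-115, 77), (-110, 72), (-105, 73), (-100, 75), (-95, 75), (-90, 72), (-85, 75), (-80, 81), (-75, 75), (-70, 73), (-65, 77), (-60, 77), (-55, 75), (-50, 76), (-45, 75), (-40, 78), (-35, 74), (-30, 83), (-25, 83), (-20, 82), (-15, 79), (-10, 79), (-5, 74), (0, 75), (5, 77), (10, 73), (15, 73), (20, 74), (25, 75), (30, 76), (35, 77), (40, 74), (45, 73), (50, 78), (55, 75), (60, 77), (65, 74), (70, 73), (75, 73), (80, 75), (85, 75), (90, 75), (95, 77), (100, 74), (105, 75), (110, 76), (115, 77), (120, 76), (125, 85), (130, 86), (135, 87), (140, 85), (145, 85), (150, 0), (155, 0)] dir [-0.12284967  0.99242526]
```

The scene view shows the divider at (188,212), between the shaker and the garlic. The rack has its ring at (312,277), about 24 mm on the −y side of the rail's middle. I'll clip on at the +y side and move over the divider first.

```bash
python3 -m handwheel '[[-41,-23,0,0,60],[-41,-23,0,0,60],[-41,-23,0,0,60],[-41,-23,0,0,60],[-41,-23,0,0,60]]' 100; python3 -m handwheel '[[-41,-23,0,0,60],[-41,-23,0,0,60],[-41,-23,0,0,60],[-41,-23,0,0,60],[-40,-22,0,0,60]]'; python3 -m handwheel '[[0,0,20,-10,60],[0,0,20,-10,60],[0,0,20,-10,60],[0,0,0,0,60]]'; python3 - <<'E'
from h import *
from scipy.spatial.transform import Rotation as R
s=ctrl.read_state();print(R.from_quat(s["ee_rot"]).as_matrix().round(3).tolist(),s["position"])
g=grab_frame("wrist");save(g,"w1.png");r=finder.trace("divider","wrist")
for x in r[:2]:
    P=world(g,x["mask"]);print(x["confidence"],x["pixel"],np.percentile(P,[2,50,98],axis=0).round())
P=world(g,r[0]["mask"]);T=P[(P[:,2]>74)&(P[:,2]<84)];print(len(T),np.median(T,0),cv2.minAreaRect(T[:,:2].astype(np.float32)))
E
```

```text
t: 2.02
position: [335.6, 464.0, 231.5]
ee_rot: [0.128, 0.992, 0.0, 0.0]
wrist_force: [0.4, 0.3, -0.3]
grip_width: 0.705
grasp_force: 0.0
t: 2.65
position: [503.9, 301.6, 231.4]
ee_rot: [0.129, 0.992, 0.0, 0.0]
wrist_force: [-0.2, 0.9, -0.1]
grip_width: 0.703
grasp_force: 0.0
t: 3.15
position: [502.0, 302.3, 170.2]
ee_rot: [-0.132, 0.991, -0.0, -0.001]
wrist_force: [-0.2, -0.3, 0.4]
grip_width: 0.708
grasp_force: 0.0
[[-0.965, -0.262, -0.002], [-0.262, 0.965, -0.001], [0.002, -0.001, -1.0]] [502.01803486 302.3353343  170.16517034]
0.86 [320.2, 232.8] [[484. 290.  10.]
 [500. 302.  32.]
 [522. 315.  78.]]
565 [502.78392451 302.8260202   77.09864169] ((504.3611145019531, 302.9878845214844), (41.358211517333984, 7.927582740783691), 12.99150276184082)
```

View pics/w1.png

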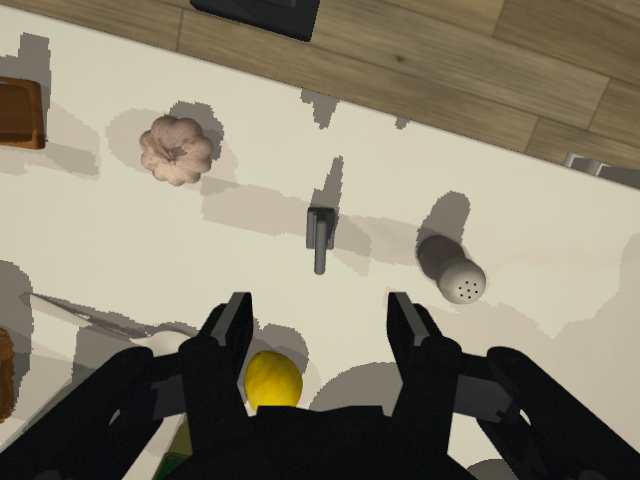

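The wrist picture shows the fin at (320,245), centred between the fingers, with about 2° of yaw error. I'll go down and grip it.

```bash
python3 -m handwheel '[[-2,0,40,2.2,60],[0,0,40,0,60],[0,0,39,0,60],[0,0,10,0,60],[0,0,0,0,60]]' 100;  python3 -m handwheel '[[0,0,0,0,0],[0,0,0,0,0],[0,0,0,0,0],[0,0,0,0,0],[0,0,0,0,0]]' 100
```

```text
t: 3.88
position: [505.1, 303.6, 43.0]
ee_rot: [-0.113, 0.994, 0.0, 0.0]
wrist_force: [-0.3, 0.2, 0.2]
grip_width: 0.702
grasp_force: 0.0
t: 4.5
position: [505.3, 303.6, 43.2]
ee_rot: [-0.113, 0.994, 0.0, 0.001]
wrist_force: [-1.4, -0.8, 8.9]
grip_width: 0.079
grasp_force: 97.6
```

```bash
python3 -m handwheel '[[0,0,-30,0,0],[0,0,-45,0,0],[0,0,-45,5.9,0]]' 100;  python3 -m handwheel '[[8,-46,0,0,0],[8,-46,0,0,0],[8,-46,0,0,0],[8,-46,0,0,0],[8,-46,0,0,0]]';python3 -m handwheel '[[8,-46,0,0,0],[8,-46,0,0,0],[8,-46,0,0,0],[0,0,0,0,0]]'; cat > look.py <<'E'
from h import *
from scipy.spatial.transform import Rotation as R
import sys
s=ctrl.read_state();M=R.from_quat(s["ee_rot"]).as_matrix();p=s["position"]
print(M.round(3).tolist(),p)
g=grab_frame("wrist");save(g,sys.argv[1])
tr=finder.trace("rail","wrist");st=finder.trace("ring_mid","wrist")
for n,q in(("rail",tr),("ring",st)):
    for x in q[:2]: print(n,x["confidence"],x["pixel"],x["mask"].sum())
A=world(g,np.ones((480,640),bool))
Q=(A-p)@M
# rail top by geometry: heights 66..74 near nominal line
d=np.array([-.1255,.9921]);c=np.array([491.6,-101.7])
q=A[:,:2]-c;al=q@d;ac=q@[d[1],-d[0]]
T=A[(abs(ac)<14)&(abs(al)<118)&(A[:,2]>70)&(A[:,2]<75)]
v=cv2.fitLine(T[:,:2].astype(np.float32),cv2.DIST_HUBER,0,.01,.01).ravel();v[:2]*=np.sign(v[1]);print("rail",len(T),v,np.degrees(np.arctan2(-v[0],v[1])),np.median(T[:,2]))
q=A[:,:2]-v[2:];al=q@v[:2];ac=q@[v[1],-v[0]]
k=(abs(ac)<17)&(A[:,2]>75.5)&(A[:,2]<81)&(abs(al)<115)
print("ring cand al",np.percentile(al[k],[0,5,50,95,100]).round(1),k.sum(), "tcp al,ac",(p[:2]-v[2:])@v[:2],(p[:2]-v[2:])@[v[1],-v[0]])
b=(abs(ac)<17)&(abs(A[:,2]-82)<2)&(abs(al)<170)&(abs(al)>100);print("blocks",np.percentile(al[b],[0,5,50,95,100]) if b.any() else 0)
D=finder.trace("divider","wrist")
if D:
    P=world(g,D[0]["mask"]);Z=(P-p)@M;print("div tool frame",np.percentile(Z,[2,50,98],axis=0).round(1))
E
python3 look.py w2.png
```

```text
t: 4.88
position: [504.5, 303.2, 163.7]
ee_rot: [-0.061, 0.998, -0.0, -0.0]
wrist_force: [0.2, -0.5, -0.1]
grip_width: 0.084
grasp_force: 97.4
t: 5.5
position: [493.4, 68.7, 162.7]
ee_rot: [-0.062, 0.998, -0.0, 0.0]
wrist_force: [0.5, -0.2, -0.5]
grip_width: 0.079
grasp_force: 97.5
t: 6.0
position: [486.8, -72.4, 162.6]
ee_rot: [-0.06, 0.998, -0.0, 0.0]
wrist_force: [0.2, 1.2, -0.1]
grip_width: 0.079
grasp_force: 97.7
[[-0.993, -0.121, 0.001], [-0.121, 0.993, -0.0], [-0.001, -0.001, -1.0]] [486.83622032 -72.4114852  162.6199488 ]
rail 0.77 [260.1, 243.4] 8520
rail 0.66 [270.3, 227.9] 27337
ring 0.66 [243.1, 246.4] 580
rail 4073 [-1.27853513e-01  9.91793036e-01  4.94169861e+02 -1.03435974e+02] 7.345572 71.16871764492996
ring cand al [-26.2 -25.8 -22.2 -18.7 -18.2] 210 tcp al,ac 31.70750377184875 -3.306863713476042
blocks [-145.32111429 -142.07772356  127.8861441   144.44662043  147.26679694]
div tool frame [[-17.9 -11.5 -35.1]
 [ 12.9  -0.7 -27.2]
 [ 21.2  10.3  39.2]]
```

View pics/w2.png

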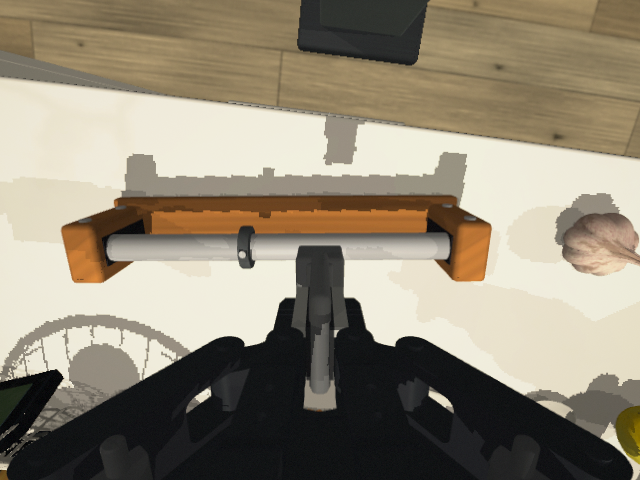

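The picture shows the divider held square, the rail running clear from (105,245) to (450,245), and the ring at (246,247). I'll refine the sideways offset before pressing, with a circle fit on the tube and the divider's own edges.

```bash
python3 - <<'E'
from h import *
from scipy.spatial.transform import Rotation as R
from scipy.optimize import least_squares
s=ctrl.read_state();M=R.from_quat(s["ee_rot"]).as_matrix();p=s["position"]
for cam in ["wrist","scene"]:
    g=grab_frame(cam);A=world(g,np.ones((480,640),bool))
    c=np.array([492,-103.4]);d=np.array([-.1278,.9918]);q=A[:,:2]-c
    al=q@d;ac=q@[d[1],-d[0]]
    k=(abs(ac)<14)&(A[:,2]>56)&(A[:,2]<76)&(abs(al)<115)&(abs(al+22)>9)
    if cam=="wrist": k&=(abs(al-32)>22)
    a,z,l=ac[k],A[k,2],al[k]
    f=least_squares(lambda t:np.hypot(a-t[0]-t[2]*l,z-t[1])-10,[0,63,0],loss="soft_l1")
    x=c+f.x[0]*np.array([d[1],-d[0]])
    ang=np.degrees(np.arctan2(.1278,.9918)-np.arctan(f.x[2]))
    print(cam,k.sum(),f.x,"axis pt",x,"angle",ang, "tcp ac",(p[:2]-x)@[d[1],-d[0]])
    D=finder.trace("divider",cam)
    if D:
        Z=(world(g,D[0]["mask"])-p)@M
        for lo in range(-40,46,5):
            t=Z[(Z[:,2]>=lo)&(Z[:,2]<lo+5)]
            if len(t)>5: print(lo,len(t),np.percentile(t[:,0],[2,98]).round(1),np.percentile(t[:,1],[2,98]).round(1))
E
```

```text
wrist 6270 [3.01388420e+00 6.16198728e+01 3.31306192e-04] axis pt [ 494.98917035 -103.0148256 ] angle 7.323498420736378 tcp ac -3.7275021307783827
-40 98 [-17.   17.8] [-3.9  1.5]
-35 1883 [-18.5  20.7] [-3.9  2.9]
-30 133 [10.4 21.4] [-4.5  3.5]
-25 121 [10.1 21.4] [-4.9  3.9]
-20 110 [10.2 21.3] [-5.1  4.1]
-15 104 [10.  21.4] [-5.2  4.3]
-10 92 [10.1 21.3] [-5.4  4.4]
-5 102 [10.1 21.3] [-9.4  8.9]
0 69 [18.3 21.4] [-4.3  3.3]
5 66 [18.1 21.3] [-4.4  3.3]
10 263 [ 3.6 21.2] [-10.   8.]
15 709 [ 2.2 17.3] [-12.1  11.2]
20 43 [16.5 17.3] [-11.3  10.7]
25 79 [15.1 16.1] [-11.7  10.9]
30 123 [15.2 16.2] [-11.6  10.5]
35 121 [15.1 16. ] [-11.7  10.7]
40 38 [15.3 15.9] [-9.9 10.5]
scene 759 [3.41570081e+00 6.11492645e+01 3.73578490e-03] axis pt [ 495.38769206 -102.96347344] angle 7.128437154242791 tcp ac -4.1293187703058685
-35 15 [ 9.  22.4] [-6.4  1.1]
-30 14 [10.2 22.2] [-5.7  1. ]
-25 11 [10.3 22.1] [-6.4  0.8]
-20 9 [ 9.3 21.1] [-5.8  2.2]
-15 11 [ 6.6 20.8] [-6.2 14. ]
-10 13 [ 9.9 21.6] [-5.6 -1.3]
-5 14 [10.2 21.9] [-8.7 -0.4]
0 10 [ 6.9 20.7] [-10.1  -0.7]
5 14 [ 1.1 22.4] [-5.7  2.2]
10 27 [-11.1  20.6] [-11.5   0.8]
15 51 [-11.9  18.9] [-13.9   6.1]
20 21 [-11.7  17.1] [-14.2   3.4]
25 13 [-11.8  16.9] [-12.9   1.7]
30 20 [-12.4  16.9] [-12.4   6.9]
35 16 [-11.8  16. ] [-12.5   3.2]
```

```bash
python3 -m handwheel '[[-4,0,15,-0.3,0],[0,0,15,0,0],[0,0,14,0,0],[0,0,2,0,0],[0,0,0,0,0]]' 110;  python3 -m handwheel '[[0,0,2,0,0],[0,0,2,0,0],[0,0,2,0,0],[0,0,2,0,0],[0,0,0,0,0]]'
```

```text
t: 7.02
position: [490.7, -69.3, 116.1]
ee_rot: [-0.065, 0.998, 0.0, -0.0]
wrist_force: [-0.6, 0.4, -0.6]
grip_width: 0.082
grasp_force: 108.1
t: 7.65
position: [490.9, -69.3, 108.3]
ee_rot: [-0.065, 0.998, -0.0, 0.0]
wrist_force: [-0.1, -0.6, 2.3]
grip_width: 0.075
grasp_force: 108.3
```

```bash
python3 -m handwheel '[[0,0,2,0,0],[0,0,2,0,0],[0,0,2,0,0],[0,0,2,0,0],[0,0,0,0,0]]';  python3 -m handwheel '[[0,0,2,0,0],[0,0,2,0,0],[0,0,2,0,0],[0,0,1,0,0],[0,0,0,0,0]]'
```

```text
t: 8.28
position: [491.0, -69.3, 100.3]
ee_rot: [-0.065, 0.998, -0.0, 0.0]
wrist_force: [-0.8, 0.1, 8.7]
grip_width: 0.08
grasp_force: 109.1
t: 8.9
position: [491.2, -69.3, 93.6]
ee_rot: [-0.065, 0.998, -0.0, 0.0]
wrist_force: [-1.7, -0.3, 12.1]
grip_width: 0.079
grasp_force: 109.8
```

```bash
python3 -m handwheel '[[0.4,0,1,0,0],[0,0,1,0,0],[0,0,1,0,0],[0,0,1,0,0],[0,0,0,0,0]]'
```

```text
t: 9.52
position: [491.1, -69.4, 89.7]
ee_rot: [-0.065, 0.998, -0.0, 0.001]
wrist_force: [-0.6, 0.7, 14.7]
grip_width: 0.081
grasp_force: 110.3
```

```bash
python3 -m handwheel '[[0,0,1,0,0],[0,0,1,0,0],[0,0,0,0,0]]'
```

```text
t: 9.9
position: [491.1, -69.4, 87.8]
ee_rot: [-0.065, 0.998, -0.0, 0.001]
wrist_force: [-1.7, 1.0, 16.3]
grip_width: 0.078
grasp_force: 110.4
```

```bash
python3 -m handwheel '[[0,0,1,0,0],[0,0,1,0,0],[0,0,0,0,0]]'
```

```text
t: 10.28
position: [491.1, -69.4, 85.8]
ee_rot: [-0.065, 0.998, -0.0, 0.001]
wrist_force: [-1.8, 1.2, 18.2]
grip_width: 0.076
grasp_force: 110.6
```

```bash
python3 -m handwheel '[[0,0,1,0,0],[0,0,0,0,0]]'
```

```text
t: 10.52
position: [491.1, -69.5, 84.9]
ee_rot: [-0.065, 0.998, -0.0, 0.001]
wrist_force: [-1.7, -0.3, 18.5]
grip_width: 0.081
grasp_force: 110.6
```

```bash
python3 -m handwheel '[[0,0,1,0,0],[0,0,0,0,0]]'
```

```text
t: 10.78
position: [491.2, -69.5, 83.9]
ee_rot: [-0.065, 0.998, -0.0, 0.001]
wrist_force: [-1.7, -0.2, 19.1]
grip_width: 0.076
grasp_force: 110.7
```

```bash
python3 -m handwheel '[[0,0,1,0,0],[0,0,0,0,0]]'
```

```text
t: 11.02
position: [491.1, -69.5, 82.9]
ee_rot: [-0.065, 0.998, -0.0, 0.001]
wrist_force: [-1.7, 0.2, 20.4]
grip_width: 0.075
grasp_force: 110.8
```

```bash
python3 -m handwheel '[[0,0,1,0,0],[0,0,0,0,0]]'
```

```text
t: 11.28
position: [491.1, -69.5, 81.9]
ee_rot: [-0.065, 0.998, -0.0, 0.001]
wrist_force: [-1.9, 0.1, 11.7]
grip_width: 0.077
grasp_force: 110.3
```

```bash
python3 -m handwheel '[[0,0,0,0,0],[0,0,0,0,0]]'; python3 -m handwheel '[[0,0,-3,0,0],[0,0,-3,0,0],[0,0,-3,0,0],[0,0,0,0,0],[0,0,0,0,0]]'
```

```text
t: 11.52
position: [490.9, -69.4, 81.6]
ee_rot: [-0.065, 0.998, -0.0, 0.0]
wrist_force: [0.5, 0.4, 10.4]
grip_width: 0.076
grasp_force: 109.8
t: 12.15
position: [490.7, -69.4, 90.3]
ee_rot: [-0.065, 0.998, -0.0, 0.0]
wrist_force: [2.5, -0.4, 2.6]
grip_width: 0.078
grasp_force: 108.7
```

Snapped: the push fell from 20.4 N to 10.4 N, which fits the fully seated geometry. I'll unload the springs and measure the gap to the ring.

```bash
python3 -m handwheel '[[0,0,-2,0,0],[0,0,-1,0,0],[0,0,0,0,0],[0,0,0,0,0]]'; cat > gap.py <<'E'
from h import *
from scipy.spatial.transform import Rotation as R
import sys
s=ctrl.read_state();M=R.from_quat(s["ee_rot"]).as_matrix();p=s["position"]
g=grab_frame("wrist");save(g,sys.argv[1]);A=world(g,np.ones((480,640),bool));Z=(A-p)@M
rg=finder.trace("ring_mid","wrist")
for x in rg[:1]:
    t=(world(g,x["mask"])-p)@M;print("ring mask",x["confidence"],x["pixel"],np.percentile(t,[5,50,95],axis=0).round(1).tolist())
k=(abs(Z[:,0])<17)&(A[:,2]>74.5)&(A[:,2]<82)&(Z[:,1]<-14)&(Z[:,1]>-90)
print("ring top y",np.percentile(Z[k,1],[1,5,50,95,99]).round(1),k.sum())
D=finder.trace("divider","wrist")[0];t=(world(g,D["mask"])-p)@M
for lo in (10,15,20,25,30,35):
    u=t[(t[:,2]>=lo)&(t[:,2]<lo+5)]
    if len(u)>5: print(lo,len(u),np.percentile(u[:,1],[2,98]).round(1),np.percentile(u[:,0],[2,98]).round(1))
print(s["wrist_force"],p)
E
python3 gap.py w3.png
```

```text
t: 12.65
position: [490.6, -69.3, 93.3]
ee_rot: [-0.065, 0.998, -0.0, 0.0]
wrist_force: [2.7, -1.0, 0.4]
grip_width: 0.075
grasp_force: 108.3
ring mask 0.78 [209.8, 276.8] [[-10.6, -59.9, 16.5], [5.6, -55.6, 21.0], [15.1, -52.8, 34.0]]
ring top y [-60.4 -59.8 -56.2 -53.2 -52.9] 251
10 278 [-10.2   9.6] [ 3.8 21.1]
15 666 [-12.   11.1] [ 2.8 17.2]
20 44 [-11.8  10.3] [16.3 17.3]
25 76 [-11.9  10.6] [15.1 16. ]
30 123 [-11.4   9.9] [15.2 16.1]
35 104 [-11.7   9.5] [15.3 16.2]
[ 2.70224433 -0.97563915  0.37657593] [490.5543043  -69.30983864  93.28890002]
```

View pics/w3.png

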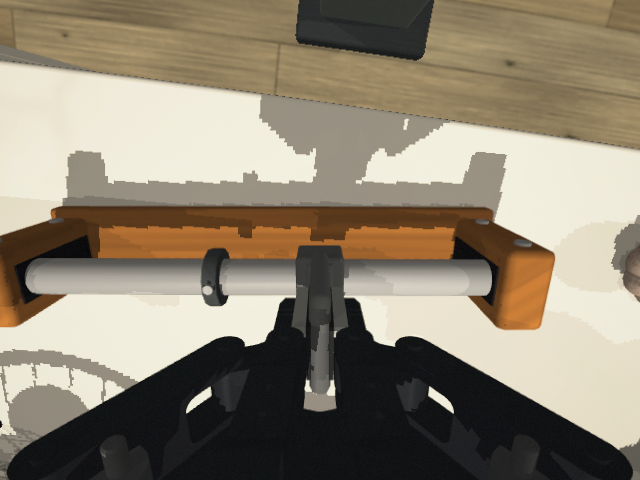

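The divider sits on the tube at (320,270), and the ring's near face is at column 228, a gap of about 40 mm. I'll slide it most of the way, then creep.

```bash
python3 -m handwheel '[[-0.4,-3,0,0,0],[0,-5,0,0,0],[0,-5,0,0,0],[0,-5,0,0,0],[0,-3,0,0,0]]';python3 -m handwheel '[[0,-4,0,0,0],[0,-4,0,0,0],[0,-3,0,0,0],[0,-1,0,0,0],[0,0,0,0,0]]'; python3 gap.py w4.png
```

```text
t: 13.42
position: [493.4, -90.5, 93.2]
ee_rot: [-0.065, 0.998, 0.0, -0.0]
wrist_force: [0.8, 2.5, 1.5]
grip_width: 0.072
grasp_force: 108.3
t: 14.05
position: [495.1, -102.1, 93.3]
ee_rot: [-0.065, 0.998, -0.0, -0.0]
wrist_force: [-1.2, -0.7, 1.1]
grip_width: 0.078
grasp_force: 108.3
ring mask 0.63 [276.3, 277.0] [[-8.5, -27.4, 16.2], [5.8, -23.1, 20.7], [15.4, -19.6, 33.3]]
ring top y [-27.5 -26.9 -23.3 -20.3 -19.8] 275
10 276 [-10.4   9.1] [ 3.9 21.2]
15 678 [-12.1  11. ] [ 2.5 17.3]
20 39 [-11.9  10.4] [16.  17.5]
25 86 [-11.8  10.7] [15.2 16.1]
30 133 [-11.6  10.3] [15.4 16.3]
35 108 [-11.7  10.2] [15.5 16.4]
[-1.21683427 -0.67552241  1.12044178] [ 495.08492239 -102.14042349   93.2779441 ]
```

```bash
python3 -m handwheel '[[0.2,-2,0,0,0],[0,-2,0,0,0],[0,-1,0,0,0],[0,-0.3,0,0,0]]';python3 -m handwheel '[[0,-0.3,0,0,0],[0,-0.3,0,0,0]]'
```

```text
t: 14.7
position: [495.7, -107.3, 93.3]
ee_rot: [-0.065, 0.998, 0.0, 0.0]
wrist_force: [1.0, 2.3, 0.2]
grip_width: 0.077
grasp_force: 108.3
t: 14.95
position: [495.7, -107.9, 93.3]
ee_rot: [-0.065, 0.998, -0.0, 0.0]
wrist_force: [0.2, 2.3, 1.3]
grip_width: 0.077
grasp_force: 108.3
```

```bash
python3 -m handwheel '[[0,-0.3,0,0,0],[0,-0.3,0,0,0]]'
```

```text
t: 15.2
position: [495.8, -108.5, 93.3]
ee_rot: [-0.065, 0.998, -0.0, -0.0]
wrist_force: [0.6, 1.6, 1.8]
grip_width: 0.075
grasp_force: 108.3
```

```bash
python3 -m handwheel '[[0,-0.2,0,0,0]]'
```

```text
t: 15.32
position: [495.8, -108.7, 93.3]
ee_rot: [-0.065, 0.998, -0.0, -0.0]
wrist_force: [-0.5, 1.8, 1.4]
grip_width: 0.075
grasp_force: 108.3
```

```bash
python3 -m handwheel '[[0,-0.2,0,0,0]]'
```

```text
t: 15.45
position: [495.8, -108.9, 93.3]
ee_rot: [-0.065, 0.998, -0.0, 0.0]
wrist_force: [0.6, 2.2, 1.2]
grip_width: 0.078
grasp_force: 108.3
```

```bash
python3 -m handwheel '[[0,-0.2,0,0,0]]'
```

```text
t: 15.58
position: [495.9, -109.1, 93.3]
ee_rot: [-0.065, 0.998, -0.0, 0.0]
wrist_force: [0.2, 2.7, 1.4]
grip_width: 0.079
grasp_force: 108.3
```

```bash
python3 -m handwheel '[[0,-0.2,0,0,0]]'
```

```text
t: 15.7
position: [495.9, -109.3, 93.3]
ee_rot: [-0.065, 0.998, -0.0, 0.0]
wrist_force: [0.2, 2.5, 1.5]
grip_width: 0.083
grasp_force: 108.2
```

```bash
python3 -c "
from h import *
for i in range(3): grab_frame('top');print(ctrl.read_state()['wrist_force'].round(1) if hasattr(ctrl.read_state()['wrist_force'],'round') else ctrl.read_state()['wrist_force'])"; python3 gap.py w5.png
```

```text
[0.8 1.8 1.2]
[0.8 1.  2. ]
[0.6 2.  0.9]
ring mask 0.74 [288.5, 273.1] [[-3.5, -20.0, 16.2], [7.5, -16.5, 20.2], [15.5, -12.9, 32.9]]
ring top y [-20.3 -19.9 -17.1 -14.3 -14.1] 213
10 277 [-9.5  9.1] [ 3.7 21.1]
15 701 [-12.1  11.2] [ 2.1 17.3]
20 39 [-11.3  10.9] [16.4 17.4]
25 84 [-11.7  11.2] [15.1 16.2]
30 133 [-11.3  11. ] [15.4 16.1]
35 124 [-11.1  10.7] [15.5 16.2]
[0.56846008 2.03294822 0.91866009] [ 495.86750946 -109.29133943   93.28545413]
```

```bash
python3 -m handwheel '[[0,-0.2,0,0,0]]' | grep -E "pos|wrist"
```

```text
position: [495.9, -109.4, 93.3]
wrist_force: [0.5, 2.3, 1.0]
```

```bash
python3 -m handwheel '[[0,-0.2,0,0,0]]' | grep -E "pos|wrist"
```

```text
position: [495.9, -109.5, 93.3]
wrist_force: [0.7, 5.0, 1.7]
```

```bash
python3 -m handwheel '[[0,0,0,0,0]]' | grep -E "pos|wrist"; python3 gap.py w6.png | grep ring
```

```text
position: [495.9, -109.5, 93.3]
wrist_force: [0.7, 5.2, 1.3]
ring mask 0.75 [284.8, 273.4] [[-3.1, -19.8, 16.2], [7.8, -16.3, 20.0], [15.5, -12.9, 31.6]]
ring top y [-20.  -19.8 -16.8 -14.3 -14.2] 209
```

A steady 5.2 N, against about 2 N while sliding, means the divider touches the ring. I'll let go and back off straight up.

```bash
python3 -m handwheel '[[0,0,0,0,25],[0,0,0,0,25],[0,0,0,0,25],[0,0,0,0,25]]' 20;python3 -m handwheel '[[0,0,-20,0,30],[0,0,-40,0,30],[0,0,-40,0,30],[0,0,0,0,30]]'; python3 - <<'E'
from h import *
from scipy.spatial.transform import Rotation as R
g=grab_frame("wrist");save(g,"w7.png")
d=np.array([-.1278,.9918]);c=np.array([494.99,-103.01])
A=world(g,np.ones((480,640),bool));q=A[:,:2]-c;al=q@d;ac=q@[d[1],-d[0]]
for n in("divider","ring_mid"):
    P=world(g,finder.trace(n,"wrist")[0]["mask"]);q=P[:,:2]-c
    al=q@d;ac=q@[d[1],-d[0]]
    k=P[:,2]>100 if n=="divider" else P[:,2]>70
    for nm,kk in(("top" ,k),("all",P[:,2]>0)): print(n,nm,kk.sum(),"al",np.percentile(al[kk],[2,50,98]).round(1),"ac",np.percentile(ac[kk],[2,50,98]).round(1),"z",np.percentile(P[kk,2],[2,50,98]).round(1))
    if n=="divider":
        for lo,hi in((72,84),(84,95),(95,110),(110,125),(125,140)):
            t=(P[:,2]>lo)&(P[:,2]<hi)
            if t.sum()>5: print(lo,np.percentile(al[t],[2,98]).round(1),np.percentile(ac[t],[2,98]).round(1))
print(ctrl.read_state()["wrist_force"])
E
```

```text
t: 17.02
position: [495.9, -109.7, 93.3]
ee_rot: [-0.065, 0.998, -0.0, 0.0]
wrist_force: [0.6, 0.1, 1.1]
grip_width: 0.294
grasp_force: 0.0
t: 17.52
position: [497.6, -110.1, 196.0]
ee_rot: [-0.065, 0.998, -0.001, 0.002]
wrist_force: [-0.3, 0.3, -1.5]
grip_width: 0.35
grasp_force: 0.0
divider top 814 al [-10.2  -6.9  -3. ] ac [-21.1  -4.3  18.3] z [105.6 128.3 130. ]
divider all 1743 al [-18.4  -7.    4.6] ac [-21.   -4.5  17.2] z [ 60.8  83.3 129.8]
72 [-18.6   4.9] [-17.3  15.3]
84 [-10.6  -3.3] [-21.4 -18.6]
95 [-10.5  -2.9] [-21.2 -18.3]
110 [-10.3  -3.1] [-21.3 -18.7]
125 [-10.2  -3.1] [-20.4  18.7]Traceback (most recent call last):
  File "<stdin>", line 7, in <module>
IndexError: list index out of range
```

View pics/w7.png

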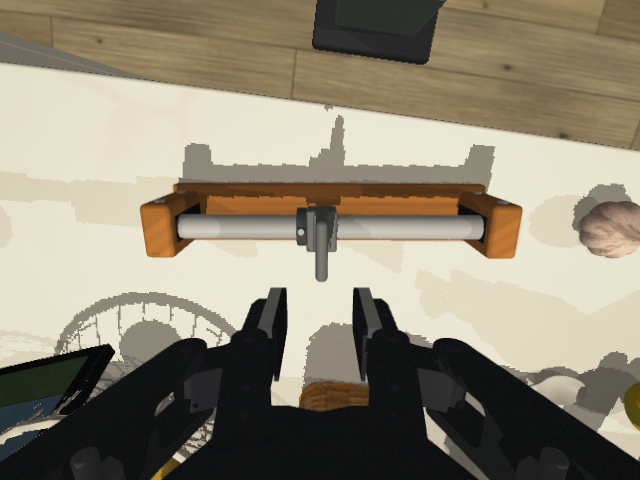

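The picture shows the divider upright on the tube at (322,230), with the ring at (303,228) against its left end. Its fin is vertical and its top is at about 130 mm, as it should be when seated.

```bash
python3 -c "
from cell import job
print(job.hand_in())"
```

```text
the job is handed in; nothing more can be done
None
```

The divider is snapped onto the rail, slid until it just touches the ring on its +y side, and released upright. The job was handed in at about 17.5 s of robot time; no verdict came back.

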